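# Sweep the left-over hardware off the eye bench into the parts tray

### The arm

A 6-joint arm with a two-finger parallel gripper is mounted at the origin on the work surface. World frame = base frame: x ahead of the robot, y to its left, z up, the work surface at z = 0. Lengths are in m, angles in degrees, forces in N, time in s.
With the tool pointing down it reaches from about 0.25 to 0.725 m from the base axis. Payload 4 kg.
Tool frame: the origin (TCP) lies midway between the tips of the shut fingers; the grasp point (between the pads) lies 19 mm behind it; z points along the fingers, y is the line along which they close (so a half turn about z gives the same grasp; the last joint's range is limited). The gripper opens to 85 mm and grips with 20 to 120 N. Pads are 22 mm wide; open, the fingers measure 114 mm over their backs; the gripper's body (76 mm by 85 mm) begins 54 mm behind the grasp point. The pads swing forward as they close: fully open they stand 13 mm farther back than shut.
Start: joints at [-71.963, 13.785, 0.286, 76.501, 0, 90], TCP at [0.155, -0.475, 0.231] pointing down, gripper open.
Joint ranges: [-155.79, 155.79], [-60.16, 107.12], [-62.33, 73.08], [-114, 123.19], [-81.49, 82.49], [-180, 180]. Speed limits (degrees/s): [159.86, 159.86, 180, 180, 180, 180].

### API

Orientations are given as a 3x3 rotation matrix whose columns are the frame's x, y, z axes.
In Python, from plant import observe, capture, close_job gives the robot as it stands.
- The arm moves only by the tool apply_moves, never from a script. Its argument "targets" is text: rows parted by semicolons, each of 7 numbers parted by spaces: the shift along the world's x, y, z scaled (see below), then the turn, a rotation vector about the world's x, y, z scaled (see below), then the closure, from 0 (fully open) to 1 (shut). In form: x y z rx ry rz fingers; .... A call has 1 to 8 rows; each row shifts and turns the commanded pose from where the row before left it; what a row does not reach is not made up. The controller multiplies each number of a shift by 20 mm and each number of a turn by 5 degrees. A row lasts 1/10 s, in which the tool goes at most 50 mm and 8.59 degrees, less where a joint would pass 70% of its speed; a pose out of reach is approached as far as the arm can. A call with a number of a shift or a turn outside -1 to 1 is refused whole. A call with a gripper value outside its range is refused whole. The fingers move at their own pace and stop on an object; "squeeze" is the grip in N (left out, the last holds). Time passes only in rows, so rows that do not move let the fingers close. It gives the time, the measured TCP pose, the force, the opening and the grip force at its end, in the units of the state.
- observe(): the state, without advancing time (a new reading comes with each control period).
- capture(name): name is "scene" or "top" or "wrist"; returns a dict with "color" (384x512x3 uint8, red, green, blue), "z_map" (384x512 float32, m along the optical axis (not along the pixel's ray), 0 where there is no reading), "camera_matrix" (3x3 intrinsics, pixels), "k1" (the pictures are not rectified: a ray, as slopes to the right and down, at radius r is drawn at 1 + k1 r^2 times it, then the intrinsics apply), "R" (3x3) and "t" (3): a world point X has camera coordinates R X + t; the wrist camera has in their place "mount" (4x4, takes a point from camera to tool coordinates, whose origin is the TCP and whose axes are the flange's). Camera axes: x right, y down, z forward; pixel columns grow to the right and rows downward; lengths in m; the calibration is good to about 2 mm. A picture is of the moment at which its call begins: read the wrist's pose just before it.
- close_job(): hands the job in; it is judged then, once.
The state is a dict: "time": time; "q": joint angles; "qvel": joint speeds; "tau": joint torques, N m; "position": TCP position; "ee_rot": TCP orientation; "ft_force": force on the tool from outside, world axes, zero at the start; "ft_torque": the same for the moment, N m; "gripper_width": opening from 0.0 (shut) to 1.0 (fully open); "grip_force": force on a finger pad.
Only numpy, scipy, OpenCV 4.12 (cv2) and the standard library are available. Lean on these libraries where they do the work, as an engineer would, in place of code of your own. Each camera call takes 0.05 s, during which the arm holds its last target. There are 200 camera calls.

### The job

Clear the cutting mat: with your fingertips, sweep the two steel collars and the two brass spacers along the mat and off the end into the blue parts tray tucked under one end of the block. Only push them, lightly: do not pick them up, pinch them or press hard on them. Leave the two finished eyes in their black holders just where they stand, and do not knock anything else on the bench out of place.

Things in the scene. Friction and masses are not known exactly. Their poses are not given: they have to be found in the camera images.
- board: fixed work block: a paint-stained wooden top, 240 mm along its x by 320 mm along its y, with a green gridded mat on it (200 mm wide), both y ends rounded (radius 8.5 mm) level with the mat. Mat top 60 mm above the bench, wood margins 3 mm lower. Origin at bench level under its centre, z up. The loose parts lie in two strips, 56 to 80 mm either side of the middle in x; the eyes stand between them
- tray: fixed blue open-topped parts tray at one y end of the block (either end), tucked 10 mm under the overhanging top and square to it: 240 mm along x, 110 mm along y, 40 mm high, walls and floor 3 mm thick; its mouth reaches 97 mm out from the end of the top. Origin at the centre of its underside, 205 mm from the block's origin; axes parallel to the block's
- stand: fixed black drying stand tucked in the same way under the other y end of the block: 240 mm along x, 110 mm along y, flat top 40 mm high, five eyes fixed in a row along its x centre line and rising to 63 mm above the bench. Origin at the centre of its underside, 205 mm from the block's
- collar_a: steel shaft collar, a plain ring 22 mm across and 12 mm high with a 12 mm bore, about 25 g, lying flat and loose on the mat; origin at the centre of its underside, z along its axis
- collar_b: steel shaft collar, a plain ring 22 mm across and 12 mm high with a 12 mm bore, about 25 g, lying flat and loose on the mat; origin at the centre of its underside, z along its axis
- spacer_a: brass spacer, a plain ring 20 mm across and 14 mm high with a 10 mm bore, about 27 g, standing flat and loose on the mat; origin at the centre of its underside, z along its axis
- spacer_b: brass spacer, a plain ring 20 mm across and 14 mm high with a 10 mm bore, about 27 g, standing flat and loose on the mat; origin at the centre of its underside, z along its axis
- eye_a: finished white eye with a painted iris, fixed in a loose black turned holder 38 mm across; 36 mm high in all, 120 g, standing in the middle strip of the mat; origin at the centre of the holder's underside, z up
- eye_b: finished white eye with a painted iris, fixed in a loose black turned holder 38 mm across; 36 mm high in all, 120 g, standing in the middle strip of the mat; origin at the centre of the holder's underside, z up
- brush_pot: loose teal pot of brushes and tools on the bench to the right of the block, 84 mm across, pot 100 mm high, tools to 200 mm; origin at the centre of its underside
- glue: loose white glue bottle with a red cap behind the block, 44 mm across, 130 mm high; origin at the centre of its underside
- paint_jar: loose red paint jar with a white lid behind the block, 52 mm across, 55 mm high; origin at the centre of its underside
- varnish_jar: loose amber varnish jar with a black lid behind the block, 52 mm across, 55 mm high; origin at the centre of its underside
- screwdriver: loose screwdriver lying on the bench behind the block, 200 mm along its own x, 26 mm thick; origin under its middle

How it is judged:
By the outcome, as a careful person would: the job done as asked, in the order asked, and still so for the second after the job is handed in, with the robot touching nothing.
It also fails if it takes over 64 s, if anything falls off the work surface, if the arm or the gripper's body presses on something with over 40 N, if the wrist force passes 120 N, or if a joint passes its speed limit or range.

## Working session

There is one attempt and no reset: what is moved stays moved. The work goes in short steps, Python scripts to look and compute and a tool call to move; the robot and the scene stay as the last step left them, time stands still between calls to the robot, and variables do not carry over. Pictures are saved under pics/ and viewed, at most 10 in all, crops included, and the job is handed in when it is done.

Besides the shell and the picture viewer there is one more tool, called after ">>>" by a JSON object that holds its "fn" and its "kwargs". apply_moves: Moves the arm, as the interface text tells. Its arguments: {"type":"object","properties":{"targets":{"type":"string"},"squeeze":{"type":"number"}},"required":["targets"]}

```bash
mkdir -p pics; ls; cat > h.py <<'E'
import numpy as np, cv2
from plant import observe, capture, close_job
def pts(c):
    """world points per pixel from depth"""
    K=c["camera_matrix"];h,w=c["z_map"].shape
    d=np.array([c["k1"],0,0,0],float)
    u,v=np.meshgrid(np.arange(w),np.arange(h))
    n=cv2.undistortPoints(np.stack([u,v],-1).reshape(-1,1,2).astype(float),np.array(K),d).reshape(h,w,2)
    P=np.dstack([n,np.ones((h,w))])*c["z_map"][...,None]
    return (P-np.array(c["t"]))@np.array(c["R"]), np.dstack([n,np.ones((h,w))])@np.array(c["R"]), -np.array(c["R"]).T@np.array(c["t"])
def proj(c,X):
    X=np.atleast_2d(X)
    return cv2.projectPoints(X.astype(float),cv2.Rodrigues(np.array(c["R"]))[0],np.array(c["t"],float),np.array(c["camera_matrix"]),np.array([c["k1"],0,0,0],float))[0].reshape(-1,2)
E
python3 - <<'E'
from h import *
import pickle
s=observe();print(s)
cs={n:capture(n) for n in("scene","top")}
pickle.dump(cs,open("cs.pkl","wb"))
for n,c in cs.items():
    P,_,o=pts(c);print(n,o,c["k1"],c["z_map"].min(),c["z_map"].max())
    cv2.imwrite(f"pics/{n}0.png",cv2.resize(c["color"][...,::-1],(800,600),interpolation=cv2.INTER_CUBIC))
E
```

```text
pics
{'time': 0.0, 'q': array([-7.19643022e+01,  1.38328836e+01,  2.12240090e-01,  7.65014636e+01,
       -7.25900951e-04,  9.00011011e+01]), 'qvel': array([-0.10419336,  0.04430702, -0.05976138, -0.03056558, -0.01761664,
        0.0257289 ]), 'tau': array([-1.11303339e-04, -3.72320402e+01,  2.52406222e+01,  1.70366128e-02,
       -3.53513792e-05,  4.60452540e-06]), 'position': array([ 0.1546019 , -0.47482135,  0.23039717]), 'ee_rot': array([[ 9.50869742e-01,  3.09590509e-01, -6.71877215e-04],
       [ 3.09591238e-01, -9.50867591e-01,  2.02252964e-03],
       [-1.27102880e-05, -2.13116954e-03, -9.99997729e-01]]), 'ft_force': array([ 0.26820852, -0.28372871,  0.79268337]), 'ft_torque': array([ 0.01277188, -0.01393425,  0.02428009]), 'grip_force': 0.0, 'gripper_width': 1.0027293272788396}
scene [1.32606078 0.47945227 0.80426221] -0.11465185111587248 0.0 3.97005
top [ 0.54383687 -0.08137725  1.44965393] 0.05890564202044686 0.0 2.2859821
```

View pics/top0.png

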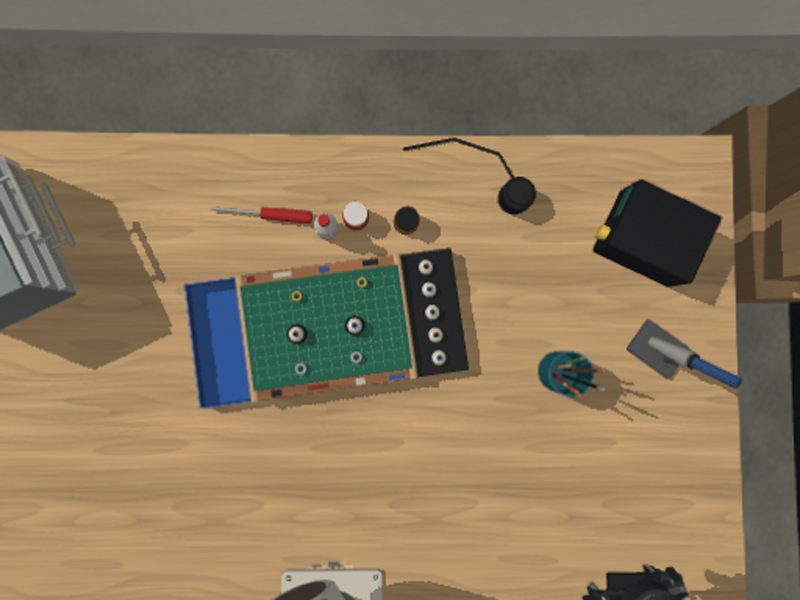

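View pics/scene0.png

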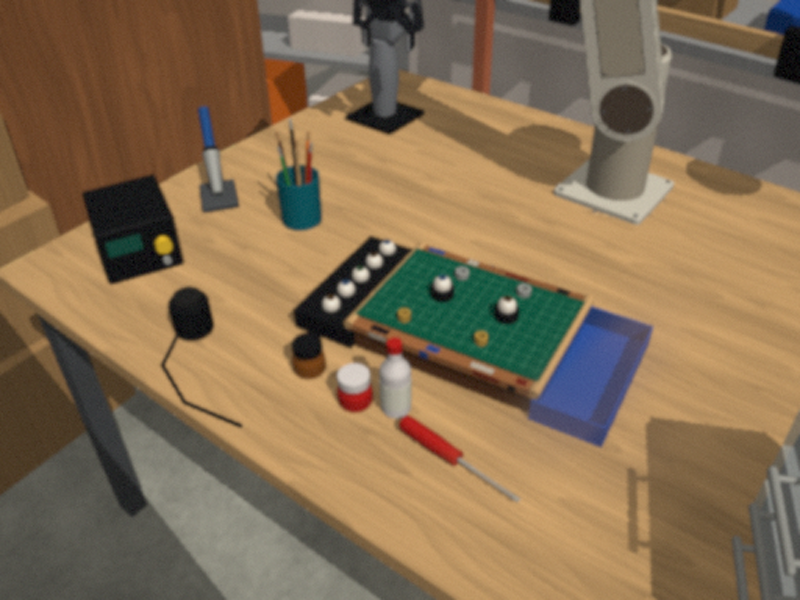

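The top view shows the tray at the left (+y) end at about (218,343) and the stand at the right (433,313). The spacers are at (297,296) and (362,282), the collars at (300,369) and (356,357), and the eyes at (297,334) and (354,325). The scene view agrees with this. Next I measure them.

```bash
cat > m.py <<'E'
from h import *
import pickle
cs=pickle.load(open("cs.pkl","rb"))
c=cs["top"]
P,D,o=pts(c)
hsv=cv2.cvtColor(c["color"],cv2.COLOR_RGB2HSV)
def onplane(uv,z):
    n=cv2.undistortPoints(np.array(uv,float).reshape(-1,1,2),np.array(c["camera_matrix"]),np.array([c["k1"],0,0,0],float)).reshape(-1,2)
    d=np.c_[n,np.ones(len(n))]@np.array(c["R"]); return o+d*((z-o[2])/d[:,2])[:,None]
def big(m):
    return max(cv2.findContours(m.astype(np.uint8),cv2.RETR_EXTERNAL,cv2.CHAIN_APPROX_NONE)[0],key=cv2.contourArea)
g=(hsv[...,0]>60)&(hsv[...,0]<90)&(hsv[...,1]>90)
g[:, :150]=0
k=big(g);W=onplane(k,.06)
print("mat z",np.median(P[...,2][g]))
r=cv2.minAreaRect((W[:,:2]*1000).astype(np.float32));print("mat",r)
b=(hsv[...,0]>100)&(hsv[...,0]<125)&(hsv[...,1]>120)
b[:, 165:]=0
r2=cv2.minAreaRect((onplane(big(b),.04)[:,:2]*1000).astype(np.float32));print("tray",r2)
# things above the mat
m=np.zeros(g.shape,np.uint8);cv2.drawContours(m,[cv2.convexHull(k)],-1,1,-1);m=cv2.erode(m,np.ones((5,5)))
ng=(m>0)&~g
n,l,st,ce=cv2.connectedComponentsWithStats(ng.astype(np.uint8))
for i in range(1,n):
    if st[i,4]<12: continue
    w=onplane([ce[i]],.073)[0]; z=P[...,2][l==i]
    print(i,st[i],ce[i].round(1),w.round(4),"z",np.percentile(z,[10,50,90]).round(3),"rgb",c["color"][l==i].mean(0).round())
# neighbours behind
h=(P[...,2]>.02)&(P[...,2]<.3)&(P[...,0]>.45)&(P[...,1]>-.2)&(P[...,1]<.3)&(m==0)
n,l,st,ce=cv2.connectedComponentsWithStats(h.astype(np.uint8))
for i in range(1,n):
    if st[i,4]>30: q=P[l==i];print("obj",st[i],q.min(0).round(3),q.max(0).round(3))
E
python3 m.py
```

```text
mat z 0.05936166842075943
mat ((561.0730590820312, 8.832015991210938), (196.8842315673828, 300.4186096191406), 8.036802291870117)
tray ((531.4606323242188, 217.32241821289062), (234.74951171875, 93.42929077148438), 7.917863845825195)
1 [228 177   7   8  43] [231.1 180.5] [ 0.6448 -0.0587  0.073 ] z [0.059 0.07  0.075] rgb [120. 113.  69.]
2 [186 186   8   8  44] [189.5 189.3] [0.6189 0.0637 0.073 ] z [0.059 0.071 0.076] rgb [118. 111.  67.]
3 [221 203  12  12 115] [226.6 208.1] [ 0.5634 -0.0454  0.073 ] z [0.075 0.087 0.097] rgb [104. 105. 101.]
4 [184 208  13  12 119] [189.7 213.4] [0.5478 0.0628 0.073 ] z [0.074 0.087 0.096] rgb [103.  99.  91.]
5 [224 225   8   8  46] [227.7 228.3] [ 0.5039 -0.0488  0.073 ] z [0.058 0.069 0.074] rgb [113. 125. 115.]
6 [188 232   9   8  47] [192.  235.6] [0.483  0.0554 0.073 ] z [0.057 0.068 0.073] rgb [112. 123. 114.]
obj [219 129  17  18 229] [ 0.755 -0.07   0.02 ] [ 0.802 -0.021  0.065]
obj [167 132  33  11 174] [0.767 0.041 0.02 ] [0.798 0.138 0.033]
obj [252 132  17  17 225] [ 0.748 -0.171  0.021] [ 0.794 -0.122  0.062]
obj [201 136  16  17 210] [ 0.734 -0.012  0.024] [0.776 0.03  0.133]
obj [ 117  160  162   87 3665] [ 0.45 -0.2   0.02] [0.71  0.284 0.068]
```

>>> {"fn": "apply_moves", "kwargs": {"targets": "0.5 1 0 0 0 1 0.86; 0.5 1 0 0 0 1 0.86; 0.5 1 0 0 0 1 0.86; 0.5 1 0 0 0 1 0.86; 0.5 1 0 0 0 1 0.86; 0.5 1 0 0 0 1 0.86; 0.5 1 0 0 0 1 0.86; 0.5 1 0 0 0 1 0.86", "squeeze": 20}}

```text
time: 0.9
position: [0.2349, -0.3143, 0.2309]
ee_rot: [[0.526, 0.85, -0.0], [0.85, -0.526, 0.001], [0.0, -0.001, -1.0]]
ft_force: [-0.3, -0.2, 0.5]
gripper_width: 0.138
grip_force: 0.0
```

>>> {"fn": "apply_moves", "kwargs": {"targets": "0.7 1 0 0 0 1 0.86; 0.7 1 0 0 0 1 0.86; 0.7 1 0 0 0 1 0.86; 0.7 1 0 0 0 1 0.86; 0.7 1 0 0 0 1 0.86; 0.7 1 0 0 0 1 0.86; 0.7 1 0 0 0 1 0.86; 0.7 1 0 0 0 1 0.86"}}

```text
time: 1.7
position: [0.347, -0.1544, 0.231]
ee_rot: [[-0.143, 0.99, -0.001], [0.99, 0.143, 0.0], [0.0, -0.001, -1.0]]
ft_force: [-0.2, -0.8, -0.6]
gripper_width: 0.136
grip_force: 0.0
```

>>> {"fn": "apply_moves", "kwargs": {"targets": "0.8 1 0 0 0 0 0.86; 0.8 1 0 0 0 0 0.86; 0.8 1 0 0 0 0 0.86; 0.8 1 0 0 0 0 0.86; 0.8 1 0 0 0 0 0.86; 0.8 1 0 0 0 0 0.86; 0 0 0 0 0 0 0.86; 0 0 0 0 0 0 0.86"}}

```text
time: 2.5
position: [0.4424, -0.0352, 0.2308]
ee_rot: [[-0.141, 0.99, -0.002], [0.99, 0.141, -0.0], [-0.0, -0.002, -1.0]]
ft_force: [-0.1, -0.5, 0.1]
gripper_width: 0.141
grip_force: 0.0
```

```bash
python3 - <<'E'
from h import *
s=observe();c=capture("wrist")
M=np.array(c["mount"]);T=np.eye(4);T[:3,:3]=s["ee_rot"];T[:3,3]=s["position"]
C=T@M;c["R"]=C[:3,:3].T;c["t"]=-C[:3,:3].T@C[:3,3]
import pickle;pickle.dump(c,open("w1.pkl","wb"))
P,D,o=pts(c);print("cam",o,C[:3,2])
hsv=cv2.cvtColor(c["color"],cv2.COLOR_RGB2HSV)
z=P[...,2];print("mat z",np.median(z[(hsv[...,0]>60)&(hsv[...,0]<90)&(hsv[...,1]>90)]))
m=((z>.066)&(z<.08)).astype(np.uint8)
n,l,st,ce=cv2.connectedComponentsWithStats(m)
for i in range(1,n):
    if st[i,4]>100:
        q=P[l==i];print(st[i],(q.min(0)+q.max(0)).round(4)/2,np.ptp(q,0).round(4))
cv2.imwrite("pics/w1.png",cv2.resize(c["color"][...,::-1],(800,600)))
E
```

```text
cam [0.43049341 0.04594943 0.37337646] [ 0.04300753 -0.31067189 -0.94954375]
mat z 0.06015465493250111
[352  77  39  39 514] [0.5467 0.0667 0.073 ] [0.0354 0.0376 0.0137]
[296  84  23  22 280] [0.48265 0.05925 0.06995] [0.0212 0.0212 0.0075]
[427  98  22  19 315] [0.61925 0.06715 0.07095] [0.0196 0.0185 0.0097]
[342 182  36  34 420] [ 0.5631  -0.04205  0.07295] [0.0368 0.0371 0.0139]
[298 184  20  19 225] [ 0.50385 -0.0449   0.0699 ] [0.0212 0.0205 0.0071]
[413 209  21  17 248] [ 0.64535 -0.05495  0.0711 ] [0.0215 0.0186 0.0101]
```

View pics/w1.png

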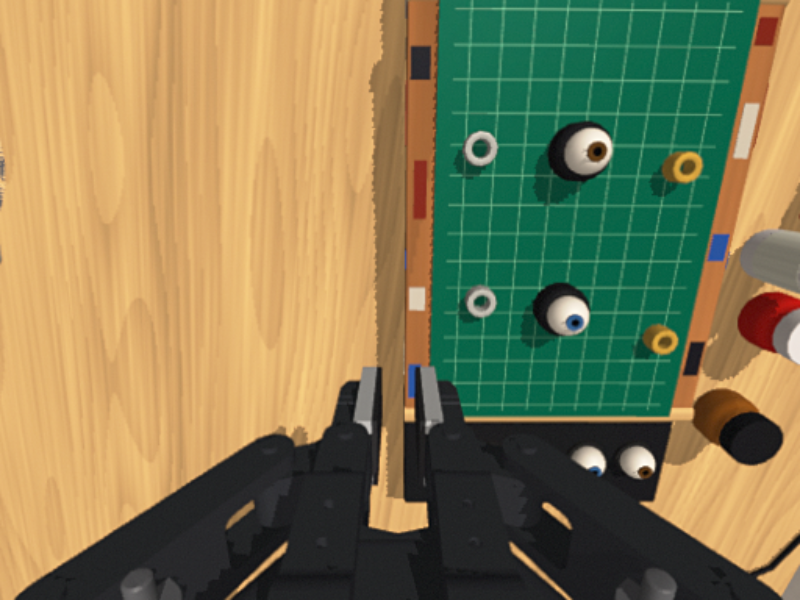

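The wrist view shows the two collars at (480,148) and (480,301), the spacers at (683,166) and (660,340), and the fingers with a gap of about 12 mm between them. It matches the top camera to about 1 mm in x and 4 mm in y. I go down behind the front collar first, so the ring sits between the two fingertips.

>>> {"fn": "apply_moves", "kwargs": {"targets": "0.75 1 0 0 0 0 0.86; 0.75 1 0 0 0 0 0.86; 0.75 1 0 0 0 0 0.86; 0 0 -1 0 0 0 0.86; 0 0 -1 0 0 0 0.86; 0 0 -1 0 0 0 0.86; 0 0 -1 0 0 0 0.86; 0 0 -1 0 0 0 0.86"}}

```text
time: 3.35
position: [0.4871, 0.0234, 0.1306]
ee_rot: [[-0.138, 0.99, -0.0], [0.99, 0.138, -0.0], [-0.0, -0.0, -1.0]]
ft_force: [0.4, 0.7, 0.7]
gripper_width: 0.142
grip_force: 0.0
```

>>> {"fn": "apply_moves", "kwargs": {"targets": "0 0 -1 0 0 0 0.86; 0 0 -1 0 0 0 0.86; 0 0 -0.5 0 0 0 0.86; 0 0 -0.5 0 0 0 0.86; 0 0 -0.3 0 0 0 0.86; 0 0 0 0 0 0 0.86"}}

```text
time: 3.95
position: [0.4874, 0.0243, 0.0649]
ee_rot: [[-0.139, 0.99, -0.001], [0.99, 0.139, -0.0], [0.0, -0.001, -1.0]]
ft_force: [-0.7, 0.0, -0.1]
gripper_width: 0.138
grip_force: 0.0
```

```bash
cat > look.py <<'E'
from h import *
import sys
s=observe();c=capture("wrist")
M=np.array(c["mount"]);T=np.eye(4);T[:3,:3]=s["ee_rot"];T[:3,3]=s["position"]
C=T@M;c["R"]=C[:3,:3].T;c["t"]=-C[:3,:3].T@C[:3,3]
P,D,o=pts(c);z=P[...,2]
hsv=cv2.cvtColor(c["color"],cv2.COLOR_RGB2HSV)
print(s["time"],s["position"].round(4),s["ft_force"].round(1),"mat z",np.median(z[(hsv[...,0]>60)&(hsv[...,0]<90)&(hsv[...,1]>90)]))
n,l,st,ce=cv2.connectedComponentsWithStats(((z>.066)&(z<.08)).astype(np.uint8))
for i in range(1,n):
    if st[i,4]>150:
        q=P[l==i];print(st[i],((q.min(0)+q.max(0))/2).round(4),np.ptp(q,0).round(4))
if len(sys.argv)>1: cv2.imwrite(f"pics/{sys.argv[1]}.png",cv2.resize(c["color"][...,::-1],(800,600)))
E
python3 look.py w2
```

```text
3.95 [0.4874 0.0243 0.0649] [-0.7  0.  -0.1] mat z 0.06005217118744775
[ 343  162   81   74 1987] [0.5467 0.0666 0.073 ] [0.0361 0.0379 0.0139]
[ 235  174   42   42 1053] [0.4825 0.0594 0.0699] [0.0212 0.0212 0.0077]
[485 196  27  39 750] [0.6163 0.0671 0.0708] [0.0168 0.0193 0.0095]
[217 235  28  36 247] [0.4743 0.0251 0.0731] [0.0159 0.022  0.0136]
[265 235  28  36 248] [0.4981 0.0269 0.0731] [0.014  0.0234 0.0138]
```

View pics/w2.png

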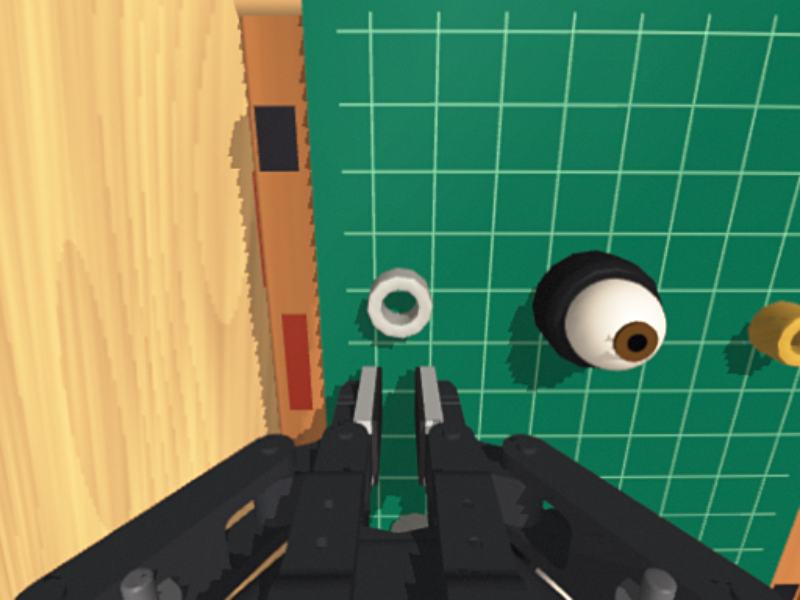

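The collar sits at (400,303), centred between the fingertips, with the eye well clear. I lower the tool 2 mm and push along the board's +y.

>>> {"fn": "apply_moves", "kwargs": {"targets": "0 0 -0.1 0 0 0 0.86; -0.035 0.25 0 0 0 0 0.86; -0.035 0.25 0 0 0 0 0.86; -0.035 0.25 0 0 0 0 0.86; -0.035 0.25 0 0 0 0 0.86; -0.05 0.35 0 0 0 0 0.86; -0.05 0.35 0 0 0 0 0.86; -0.05 0.35 0 0 0 0 0.86"}}

```text
time: 4.8
position: [0.4819, 0.0663, 0.0634]
ee_rot: [[-0.14, 0.99, 0.0], [0.99, 0.14, -0.0], [-0.0, 0.0, -1.0]]
ft_force: [-0.9, -0.1, -0.3]
gripper_width: 0.14
grip_force: 0.2
```

```bash
python3 look.py
```

```text
4.8 [0.4819 0.0663 0.0634] [-0.9 -0.1 -0.3] mat z 0.06008458875350302
[ 217  200   76   72 1607] [0.4802 0.0771 0.073 ] [0.0388 0.0427 0.014 ]
[ 336  237   74   47 1633] [0.5468 0.0717 0.073 ] [0.0363 0.0286 0.0139]
[ 468  265   44   37 1132] [0.6188 0.0674 0.0708] [0.0208 0.0195 0.0096]
```

>>> {"fn": "apply_moves", "kwargs": {"targets": "-0.07 0.5 0 0 0 0 0.86; -0.07 0.5 0 0 0 0 0.86; -0.07 0.5 0 0 0 0 0.86; -0.07 0.5 0 0 0 0 0.86; -0.07 0.5 0 0 0 0 0.86; -0.07 0.5 0 0 0 0 0.86; -0.07 0.5 0 0 0 0 0.86; -0.07 0.5 0 0 0 0 0.86"}}

```text
time: 5.65
position: [0.4707, 0.1465, 0.0633]
ee_rot: [[-0.14, 0.99, -0.0], [0.99, 0.14, 0.0], [0.0, -0.0, -1.0]]
ft_force: [-0.5, 0.2, -0.3]
gripper_width: 0.139
grip_force: 0.0
```

>>> {"fn": "apply_moves", "kwargs": {"targets": "-0.07 0.5 0 0 0 0 0.86; 0 0 0 0 0 0 0.86; 0 0 0 0 0 0 0.86"}}

```text
time: 5.95
position: [0.4693, 0.1558, 0.0633]
ee_rot: [[-0.14, 0.99, -0.0], [0.99, 0.14, -0.0], [-0.0, -0.0, -1.0]]
ft_force: [-0.5, 0.2, -0.6]
gripper_width: 0.137
grip_force: 0.0
```

```bash
python3 look.py w3
```

```text
5.95 [0.4693 0.1558 0.0633] [-0.5  0.2 -0.6] mat z 0.060066279767935604
[217 235  28  36 297] [0.4562 0.1566 0.073 ] [0.016  0.0218 0.0138]
[265 235  28  36 297] [0.4799 0.1586 0.073 ] [0.0138 0.0228 0.0139]
```

View pics/w3.png

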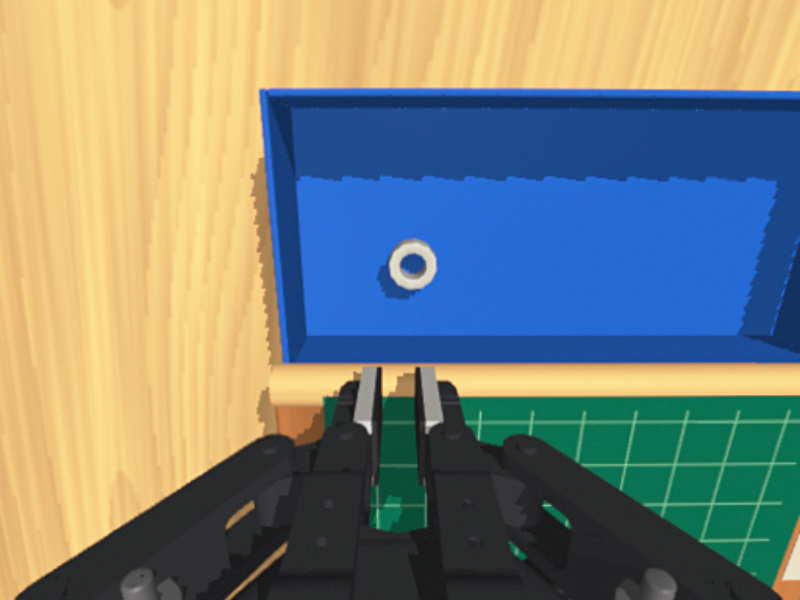

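The collar lies flat in the tray at (413,265). Next is the rear collar: lift, go back, lower and push.

>>> {"fn": "apply_moves", "kwargs": {"targets": "0 0 1 0 0 0 0.86; 0 0 1 0 0 0 0.86; 0 0 1 0 0 0 0.86; 0.16 -0.98 0 0 0 0 0.86; 0.16 -0.98 0 0 0 0 0.86; 0.16 -0.98 0 0 0 0 0.86; 0.16 -0.98 0 0 0 0 0.86; 0.16 -0.98 0 0 0 0 0.86"}}

```text
time: 6.8
position: [0.4854, 0.0562, 0.1233]
ee_rot: [[-0.139, 0.99, -0.0], [0.99, 0.139, -0.0], [-0.0, -0.0, -1.0]]
ft_force: [0.5, 0.5, 0.1]
gripper_width: 0.139
grip_force: 0.0
```

>>> {"fn": "apply_moves", "kwargs": {"targets": "0.16 -0.98 0 0 0 0 0.86; 0.16 -0.98 0 0 0 0 0.86; 0.16 -0.98 0 0 0 0 0.86; 0.16 -0.98 0 0 0 0 0.86; 0.17 -0.98 0 0 0 0 0.86; 0.17 -0.98 0 0 0 0 0.86; 0.17 -0.95 0 0 0 0 0.86; 0 0 0 0 0 0 0.86"}}

```text
time: 7.6
position: [0.5086, -0.0815, 0.1233]
ee_rot: [[-0.136, 0.991, 0.0], [0.991, 0.136, -0.001], [-0.001, 0.0, -1.0]]
ft_force: [0.0, 0.2, 0.7]
gripper_width: 0.145
grip_force: 0.0
```

```bash
python3 look.py
```

```text
7.6 [ 0.5086 -0.0815  0.1233] [0.  0.2 0.7] mat z 0.06008151597936327
[ 321    0   67   34 1042] [0.5479 0.0568 0.073 ] [0.0378 0.0187 0.0137]
[ 445    0   42   36 1045] [0.6193 0.0665 0.0711] [0.0208 0.0186 0.0103]
[312 148  56  54 943] [ 0.5634 -0.0425  0.073 ] [0.0377 0.0379 0.014 ]
[241 152  31  31 545] [ 0.5041 -0.045   0.0701] [0.0212 0.0212 0.0076]
[424 192  32  27 613] [ 0.6449 -0.0552  0.071 ] [0.0196 0.0191 0.01  ]
```

>>> {"fn": "apply_moves", "kwargs": {"targets": "0 0 -1 0 0 0 0.86; 0 0 -1 0 0 0 0.86; 0 0 -0.6 0 0 0 0.86; 0 0 -0.4 0 0 0 0.86; -0.035 0.25 0 0 0 0 0.86; -0.035 0.25 0 0 0 0 0.86; -0.035 0.25 0 0 0 0 0.86; -0.035 0.25 0 0 0 0 0.86"}}

```text
time: 8.45
position: [0.5061, -0.0585, 0.0641]
ee_rot: [[-0.14, 0.99, 0.001], [0.99, 0.14, -0.0], [-0.0, 0.001, -1.0]]
ft_force: [0.4, -0.4, 0.3]
gripper_width: 0.141
grip_force: 0.1
```

>>> {"fn": "apply_moves", "kwargs": {"targets": "-0.05 0.35 0 0 0 0 0.86; -0.05 0.35 0 0 0 0 0.86; -0.07 0.5 0 0 0 0 0.86; -0.07 0.5 0 0 0 0 0.86; -0.07 0.5 0 0 0 0 0.86; -0.07 0.5 0 0 0 0 0.86; -0.07 0.5 0 0 0 0 0.86; -0.07 0.5 0 0 0 0 0.86"}}

```text
time: 9.25
position: [0.4951, 0.0159, 0.0633]
ee_rot: [[-0.14, 0.99, -0.0], [0.99, 0.14, 0.0], [0.0, -0.0, -1.0]]
ft_force: [0.2, -0.1, 0.9]
gripper_width: 0.138
grip_force: 0.2
```

```bash
python3 look.py
```

```text
9.25 [0.4951 0.0159 0.0633] [ 0.2 -0.1  0.9] mat z 0.06007042687889401
[ 334  144   82   77 2011] [0.5466 0.0668 0.073 ] [0.0357 0.0375 0.0139]
[481 180  31  40 930] [0.6169 0.0674 0.071 ] [0.0176 0.0192 0.01  ]
[ 217  200   76   72 1613] [0.4933 0.0267 0.073 ] [0.0386 0.0425 0.014 ]
```

>>> {"fn": "apply_moves", "kwargs": {"targets": "-0.07 0.5 0 0 0 0 0.86; -0.07 0.5 0 0 0 0 0.86; -0.07 0.5 0 0 0 0 0.86; -0.07 0.5 0 0 0 0 0.86; -0.07 0.5 0 0 0 0 0.86; -0.07 0.5 0 0 0 0 0.86; -0.07 0.5 0 0 0 0 0.86; -0.07 0.5 0 0 0 0 0.86"}}

```text
time: 10.1
position: [0.4839, 0.0958, 0.0633]
ee_rot: [[-0.14, 0.99, -0.0], [0.99, 0.14, 0.0], [0.0, -0.0, -1.0]]
ft_force: [0.9, 0.5, -0.5]
gripper_width: 0.137
grip_force: 0.0
```

>>> {"fn": "apply_moves", "kwargs": {"targets": "-0.07 0.5 0 0 0 0 0.86; -0.07 0.5 0 0 0 0 0.86; -0.07 0.5 0 0 0 0 0.86; -0.07 0.5 0 0 0 0 0.86; -0.07 0.5 0 0 0 0 0.86; -0.07 0.5 0 0 0 0 0.86; 0 0 0 0 0 0 0.86; 0 0 0 0 0 0 0.86"}}

```text
time: 10.9
position: [0.4755, 0.1552, 0.0633]
ee_rot: [[-0.14, 0.99, -0.0], [0.99, 0.14, -0.0], [-0.0, -0.0, -1.0]]
ft_force: [0.3, 0.2, -0.4]
gripper_width: 0.139
grip_force: 0.0
```

```bash
python3 look.py w4
```

```text
10.9 [0.4755 0.1552 0.0633] [ 0.3  0.2 -0.4] mat z 0.060036357561912126
[217 235  28  36 299] [0.4624 0.1559 0.073 ] [0.0159 0.0218 0.0139]
[265 235  28  36 300] [0.4862 0.1576 0.073 ] [0.0141 0.0234 0.0139]
```

View pics/w4.png

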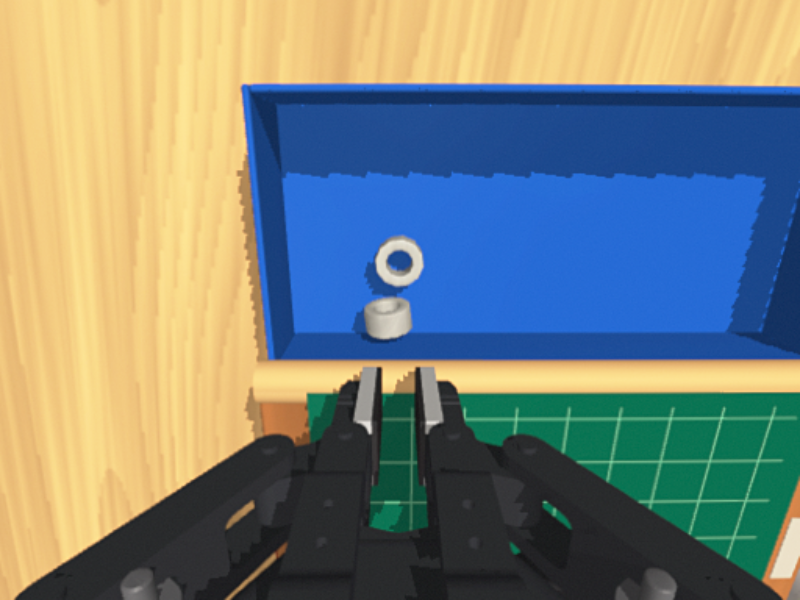

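Both collars are in the tray, at (400,262) and (388,318). Now I lift over the eyes to the front spacer.

>>> {"fn": "apply_moves", "kwargs": {"targets": "0 0 1 0 0 0 0.86; 0 0 1 0 0 0 0.86; 0 0 1 0 0 0 0.86; 0 0 1 0 0 0 0.86; 0.93 -0.77 0 0 0 0 0.86; 0.93 -0.77 0 0 0 0 0.86; 0.93 -0.77 0 0 0 0 0.86; 0.93 -0.77 0 0 0 0 0.86"}}

```text
time: 11.75
position: [0.5506, 0.0922, 0.1434]
ee_rot: [[-0.139, 0.99, 0.0], [0.99, 0.139, -0.0], [-0.0, 0.0, -1.0]]
ft_force: [0.9, -0.5, 0.2]
gripper_width: 0.14
grip_force: 0.0
```

>>> {"fn": "apply_moves", "kwargs": {"targets": "0.93 -0.77 0 0 0 0 0.86; 0.93 -0.77 0 0 0 0 0.86; 0.93 -0.77 0 0 0 0 0.86; 0.93 -0.77 0 0 0 0 0.86; 0 0 -0.5 0 0 0 0.86; 0 0 -0.5 0 0 0 0.86; 0 0 0 0 0 0 0.86"}}

```text
time: 12.45
position: [0.6221, 0.0318, 0.1207]
ee_rot: [[-0.14, 0.99, -0.005], [0.99, 0.14, -0.0], [0.001, -0.005, -1.0]]
ft_force: [-0.2, 0.5, -0.3]
gripper_width: 0.138
grip_force: 0.0
```

```bash
python3 look.py
```

```text
12.45 [0.6221 0.0318 0.1207] [-0.2  0.5 -0.3] mat z 0.06001041630378501
[ 129  129   57   56 1018] [0.5485 0.0669 0.073 ] [0.0366 0.0373 0.0139]
[245 156  29  29 531] [0.6195 0.0674 0.0708] [0.0195 0.0191 0.0095]
[389 232  58  53 781] [0.749  0.0151 0.073 ] [0.0328 0.0423 0.014 ]
[149 266  47  24 476] [ 0.5635 -0.031   0.0725] [0.0349 0.0174 0.0131]
[257 301  16  25 272] [ 0.6425 -0.055   0.0705] [0.014  0.0196 0.0088]
```

>>> {"fn": "apply_moves", "kwargs": {"targets": "0 0 -1 0 0 0 0.86; 0 0 -1 0 0 0 0.86; 0 0 -0.6 0 0 0 0.86; 0 0 -0.4 0 0 0 0.86; -0.035 0.25 0 0 0 0 0.86; -0.035 0.25 0 0 0 0 0.86; -0.035 0.25 0 0 0 0 0.86; -0.035 0.25 0 0 0 0 0.86"}}

```text
time: 13.3
position: [0.6222, 0.0524, 0.0643]
ee_rot: [[-0.14, 0.99, 0.002], [0.99, 0.14, 0.0], [-0.0, 0.002, -1.0]]
ft_force: [0.9, -0.1, 0.8]
gripper_width: 0.141
grip_force: 0.2
```

>>> {"fn": "apply_moves", "kwargs": {"targets": "-0.05 0.35 0 0 0 0 0.86; -0.05 0.35 0 0 0 0 0.86; -0.07 0.5 0 0 0 0 0.86; -0.07 0.5 0 0 0 0 0.86; -0.07 0.5 0 0 0 0 0.86"}}

```text
time: 13.8
position: [0.6153, 0.0967, 0.0634]
ee_rot: [[-0.14, 0.99, 0.0], [0.99, 0.14, -0.0], [-0.0, 0.0, -1.0]]
ft_force: [-0.6, -0.9, 1.9]
gripper_width: 0.14
grip_force: 0.6
```

```bash
python3 look.py
```

```text
13.8 [0.6153 0.0967 0.0634] [-0.6 -0.9  1.9] mat z 0.05997856672148567
[ 217  205   76   67 1578] [0.6137 0.1062 0.073 ] [0.0387 0.0401 0.014 ]
[  96  254   70   41 1421] [0.5476 0.0758 0.073 ] [0.0355 0.0218 0.014 ]
```

>>> {"fn": "apply_moves", "kwargs": {"targets": "-0.07 0.5 0 0 0 0 0.86; -0.07 0.5 0 0 0 0 0.86; -0.07 0.5 0 0 0 0 0.86; -0.07 0.5 0 0 0 0 0.86; -0.07 0.5 0 0 0 0 0.86; -0.07 0.5 0 0 0 0 0.86; -0.07 0.5 0 0 0 0 0.86; -0.07 0.5 0 0 0 0 0.86"}}

```text
time: 14.65
position: [0.604, 0.1767, 0.0632]
ee_rot: [[-0.14, 0.99, -0.0], [0.99, 0.14, 0.0], [0.0, -0.0, -1.0]]
ft_force: [-0.3, 0.1, 0.8]
gripper_width: 0.138
grip_force: 0.0
```

>>> {"fn": "apply_moves", "kwargs": {"targets": "0 0 0 0 0 0 0.86; 0 0 0 0 0 0 0.86; 0 0 0 0 0 0 0.86"}}

```text
time: 14.95
position: [0.6042, 0.1754, 0.0632]
ee_rot: [[-0.139, 0.99, -0.0], [0.99, 0.139, -0.0], [-0.0, -0.0, -1.0]]
ft_force: [-0.1, 1.0, -0.5]
gripper_width: 0.136
grip_force: 0.0
```

```bash
python3 look.py w5
```

```text
14.95 [0.6042 0.1754 0.0632] [-0.1  1.  -0.5] mat z 0.05991831951616734
[217 235  28  38 304] [0.5911 0.1761 0.0731] [0.0159 0.0225 0.0139]
[265 235  28  36 300] [0.6149 0.1782 0.0732] [0.0142 0.023  0.0135]
```

View pics/w5.png

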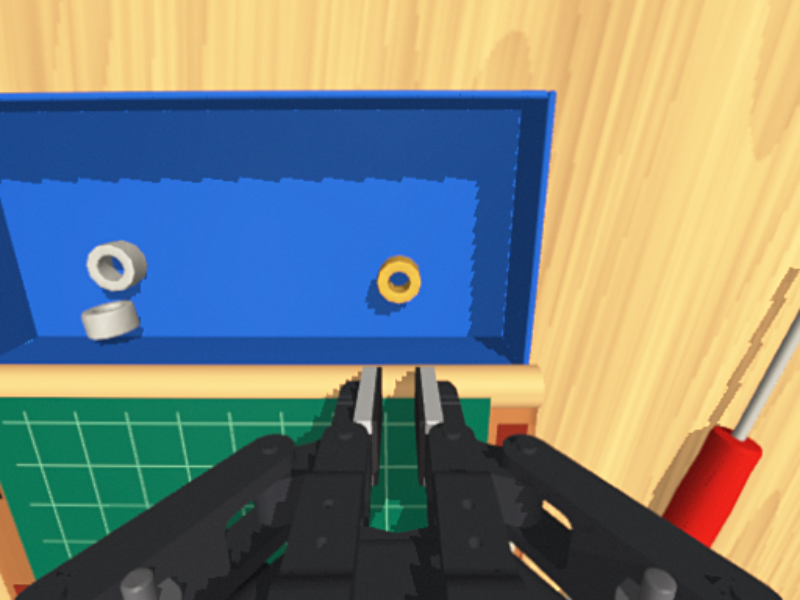

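The spacer is in the tray at (399,280). Now the last one.

>>> {"fn": "apply_moves", "kwargs": {"targets": "0 0 1 0 0 0 0.86; 0 0 1 0 0 0 0.86; 0 0 1 0 0 0 0.86; 0.16 -0.95 0 0 0 0 0.86; 0.16 -0.95 0 0 0 0 0.86; 0.16 -0.95 0 0 0 0 0.86; 0.16 -0.95 0 0 0 0 0.86; 0.16 -0.95 0 0 0 0 0.86"}}

```text
time: 15.8
position: [0.6203, 0.0794, 0.1234]
ee_rot: [[-0.139, 0.99, 0.0], [0.99, 0.139, -0.0], [-0.0, 0.0, -1.0]]
ft_force: [-0.3, 0.2, -0.0]
gripper_width: 0.138
grip_force: 0.0
```

>>> {"fn": "apply_moves", "kwargs": {"targets": "0.16 -0.95 0 0 0 0 0.86; 0.16 -0.95 0 0 0 0 0.86; 0.16 -0.95 0 0 0 0 0.86; 0.17 -0.95 0 0 0 0 0.86; 0.17 -0.95 0 0 0 0 0.86; 0.17 -0.95 0 0 0 0 0.86; 0.17 -0.95 0 0 0 0 0.86; 0.17 -0.95 0 0 0 0 0.86"}}

```text
time: 16.6
position: [0.647, -0.0728, 0.1233]
ee_rot: [[-0.14, 0.99, -0.0], [0.99, 0.14, 0.0], [0.0, -0.0, -1.0]]
ft_force: [0.8, -0.9, 0.4]
gripper_width: 0.141
grip_force: 0.0
```

>>> {"fn": "apply_moves", "kwargs": {"targets": "0.17 -0.95 0 0 0 0 0.86; 0 0 0 0 0 0 0.86; 0 0 0 0 0 0 0.86"}}

```text
time: 16.9
position: [0.6502, -0.0909, 0.1231]
ee_rot: [[-0.139, 0.99, -0.0], [0.99, 0.139, 0.001], [0.001, -0.0, -1.0]]
ft_force: [0.0, -0.6, 0.1]
gripper_width: 0.142
grip_force: 0.0
```

```bash
python3 look.py
```

```text
16.9 [ 0.6502 -0.0909  0.1231] [ 0.  -0.6  0.1] mat z 0.06001746943318575
[399  53  44  72 804] [0.7469 0.0131 0.073 ] [0.0282 0.0424 0.0139]
[ 112  106   58   57 1076] [ 0.5646 -0.0421  0.073 ] [0.0357 0.0375 0.0139]
[242 155  28  29 515] [ 0.6455 -0.0554  0.071 ] [0.0196 0.0194 0.0101]
```

>>> {"fn": "apply_moves", "kwargs": {"targets": "0 0 -1 0 0 0 0.86; 0 0 -1 0 0 0 0.86; 0 0 -0.6 0 0 0 0.86; 0 0 -0.4 0 0 0 0.86; -0.035 0.25 0 0 0 0 0.86; -0.035 0.25 0 0 0 0 0.86; -0.035 0.25 0 0 0 0 0.86; -0.035 0.25 0 0 0 0 0.86"}}

```text
time: 17.75
position: [0.648, -0.0697, 0.0644]
ee_rot: [[-0.14, 0.99, 0.002], [0.99, 0.14, -0.0], [-0.0, 0.002, -1.0]]
ft_force: [-0.4, -0.7, 0.2]
gripper_width: 0.137
grip_force: 0.2
```

>>> {"fn": "apply_moves", "kwargs": {"targets": "-0.05 0.35 0 0 0 0 0.86; -0.05 0.35 0 0 0 0 0.86; -0.07 0.5 0 0 0 0 0.86; -0.07 0.5 0 0 0 0 0.86; -0.07 0.5 0 0 0 0 0.86; -0.07 0.5 0 0 0 0 0.86; -0.07 0.5 0 0 0 0 0.86; -0.07 0.5 0 0 0 0 0.86"}}

```text
time: 18.55
position: [0.6369, 0.0047, 0.0633]
ee_rot: [[-0.14, 0.99, -0.0], [0.99, 0.14, -0.0], [-0.0, -0.0, -1.0]]
ft_force: [0.2, -1.2, 1.3]
gripper_width: 0.138
grip_force: 0.6
```

```bash
python3 look.py
```

```text
18.55 [0.6369 0.0047 0.0633] [ 0.2 -1.2  1.3] mat z 0.059998615780990805
[  45   76   87   85 2554] [0.5506 0.0668 0.073 ] [0.0335 0.0374 0.014 ]
[ 217  204   76   68 1586] [0.6352 0.0142 0.073 ] [0.0388 0.0405 0.0139]
[ 423  230   85   70 1680] [0.7489 0.0159 0.073 ] [0.0333 0.0404 0.014 ]
[  87  279   62   39 1096] [ 0.5613 -0.0333  0.073 ] [0.0317 0.0226 0.014 ]
```

>>> {"fn": "apply_moves", "kwargs": {"targets": "-0.07 0.5 0 0 0 0 0.86; -0.07 0.5 0 0 0 0 0.86; -0.07 0.5 0 0 0 0 0.86; -0.07 0.5 0 0 0 0 0.86; -0.07 0.5 0 0 0 0 0.86; -0.07 0.5 0 0 0 0 0.86; -0.07 0.5 0 0 0 0 0.86; -0.07 0.5 0 0 0 0 0.86"}}

```text
time: 19.4
position: [0.6256, 0.0847, 0.0633]
ee_rot: [[-0.14, 0.99, -0.0], [0.99, 0.14, 0.0], [0.0, -0.0, -1.0]]
ft_force: [-0.6, 0.0, -0.0]
gripper_width: 0.136
grip_force: 0.1
```

>>> {"fn": "apply_moves", "kwargs": {"targets": "-0.07 0.5 0 0 0 0 0.86; -0.07 0.5 0 0 0 0 0.86; -0.07 0.5 0 0 0 0 0.86; -0.07 0.5 0 0 0 0 0.86; -0.07 0.5 0 0 0 0 0.86; -0.07 0.5 0 0 0 0 0.86; -0.07 0.5 0 0 0 0 0.86; -0.07 0.5 0 0 0 0 0.86"}}

```text
time: 20.2
position: [0.6145, 0.1646, 0.0634]
ee_rot: [[-0.14, 0.99, 0.0], [0.99, 0.14, 0.0], [0.0, 0.0, -1.0]]
ft_force: [0.5, 0.3, 0.1]
gripper_width: 0.142
grip_force: 0.0
```

>>> {"fn": "apply_moves", "kwargs": {"targets": "-0.07 0.5 0 0 0 0 0.86; 0 0 0 0 0 0 0.86; 0 0 0 0 0 0 0.86; 0 0 0 0 0 0 0.86; 0 0 1 0 0 0 0.86; 0 0 1 0 0 0 0.86; 0 0 1 0 0 0 0.86; 0 0 1 0 0 0 0.86"}}

```text
time: 21.0
position: [0.6132, 0.173, 0.144]
ee_rot: [[-0.139, 0.99, -0.0], [0.99, 0.139, -0.0], [-0.0, -0.0, -1.0]]
ft_force: [0.3, 0.0, -0.2]
gripper_width: 0.14
grip_force: 0.0
```

>>> {"fn": "apply_moves", "kwargs": {"targets": "0 0 1 0 0 0 0.86; 0 0 1 0 0 0 0.86; -1 0 0 0 0 0 0.86; -1 0 0 0 0 0 0.86; -1 0 0 0 0 0 0.86; 0 0 0 0 0 0 0.86; 0 0 0 0 0 0 0.86"}}

```text
time: 21.7
position: [0.5536, 0.1735, 0.1838]
ee_rot: [[-0.139, 0.99, 0.001], [0.99, 0.139, 0.0], [-0.0, 0.001, -1.0]]
ft_force: [0.6, 0.7, 0.5]
gripper_width: 0.136
grip_force: 0.0
```

```bash
python3 look.py w6; cat > fin.py <<'E'
import m
E
python3 - <<'E'
from h import *
import pickle
c=capture("top");pickle.dump({"top":c},open("cs2.pkl","wb"))
a=pickle.load(open("cs.pkl","rb"))["top"]
cv2.imwrite("pics/cmp.png",cv2.resize(c["color"][110:280,100:400,::-1],(800,453)))
E
sed 's/cs.pkl/cs2.pkl/' m.py | python3 -
```

```text
21.7 [0.5536 0.1735 0.1838] [0.6 0.7 0.5] mat z 0.06003050562998004
[244 270  10  27 151] [0.5606 0.0709 0.0729] [0.0121 0.0264 0.0135]
mat z 0.05941367206244702
mat ((561.09716796875, 8.846435546875), (196.8662109375, 300.3954162597656), 8.02293586730957)
tray ((532.1533813476562, 211.37924194335938), (235.44712829589844, 81.75411224365234), 8.63408374786377)
1 [221 203  12  12 115] [226.6 208.1] [ 0.5634 -0.0454  0.073 ] z [0.075 0.087 0.096] rgb [106. 106. 102.]
2 [184 208  13  12 120] [189.7 213.4] [0.5478 0.0626 0.073 ] z [0.075 0.087 0.096] rgb [100.  96.  88.]
obj [220 129  16  17 223] [ 0.757 -0.07   0.02 ] [ 0.803 -0.024  0.062]
obj [167 133  32   9 173] [0.77  0.043 0.02 ] [0.795 0.139 0.032]
obj [252 132  17  17 222] [ 0.748 -0.171  0.021] [ 0.794 -0.122  0.06 ]
obj [201 136  16  17 210] [ 0.734 -0.012  0.022] [0.777 0.03  0.135]
obj [ 120  160  159   87 3514] [ 0.451 -0.2    0.02 ] [0.71  0.276 0.069]
obj [131 185  16  14 120] [0.587 0.163 0.02 ] [0.632 0.213 0.297]
obj [135 221  14  16 135] [0.492 0.149 0.228] [0.528 0.176 0.299]
```

View pics/w6.png

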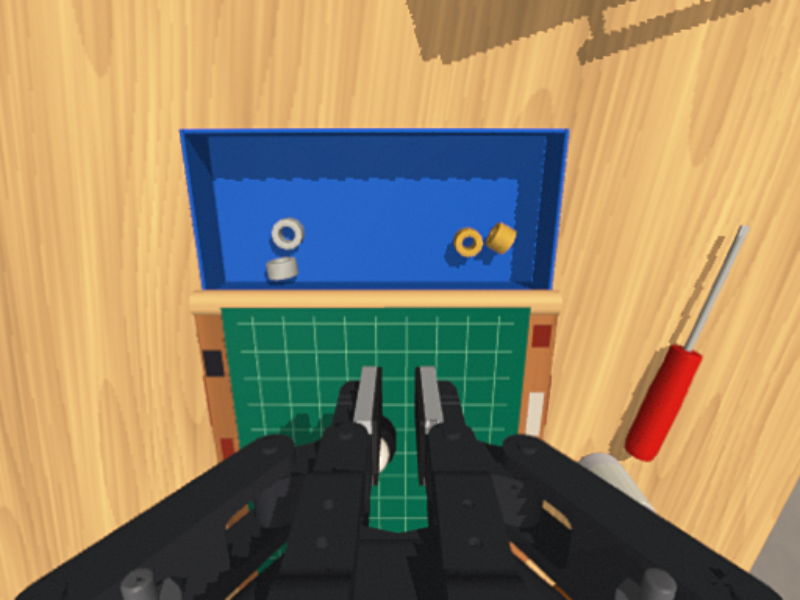

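View pics/cmp.png

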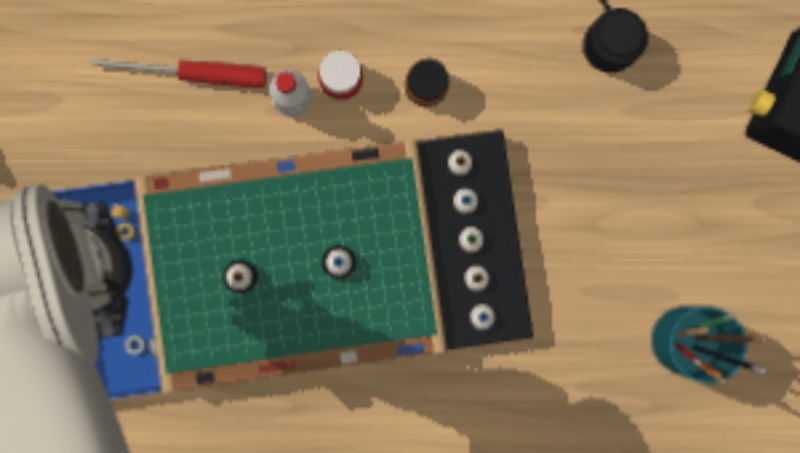

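All four rings lie in the tray: collars at (287,234) and (282,269), spacers at (468,242) and (501,237). The mat holds only the two eyes, which haven't moved, the bench items are in place, and the gripper is clear.

```bash
python3 -c "
from plant import close_job
print(close_job())"
```

```text
the job is handed in; nothing more can be done
None
```

The job is handed in at about 22 s: both collars and both spacers were swept off the mat into the blue tray by light pushing only, and the two eyes and everything else I measured on the bench stayed where they were.

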